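Reset the tripped bench power unit

TASK

The breaker of the bench power unit has tripped and its blue reset key has popped up in its well. Without lifting or shifting the unit or the bottle, beaker and vial round it, first press the black rocker over to off (the end marked with a ring) so that nothing starts by surprise, then reach a fingertip down inside the yellow collar and press the blue key fully home so that it stays down, and last press the rocker back over to on (the end marked with a bar).

Things in the scene. Friction and masses are not known exactly. Their poses are not given: they have to be found in the camera images.
- power_unit: Bench power unit standing loose on rubber feet: white and grey box, 130 (x) x 200 (y) x 72 mm high, 1.6 kg. Origin at the centre of its underside, z up, -x its front (two white outlet faces); its flat top panel is 72 mm above the origin. A black supply lead leaves the back. In its frame the axis of the round reset well is at x 0, y +52 mm and the rocker's pivot at x 0, y -48 mm. A low orange pilot lamp, 9 mm proud, stands on the panel at x +40, y +2 mm.
- well_mouth (a point): Centre of the mouth of the reset well: a round vertical hole 50 mm wide inside, ringed by a yellow guard collar (60 mm outside, 10 mm above the panel, so the mouth is 82 mm above the unit's underside). The well's floor lies 48 mm below the mouth.
- key_top (a point): Centre of the flat top of the blue reset key, a round button 30 mm wide on the well's axis. Tripped, it lies 26 mm below the mouth of the well; fully home 34 mm below.
- reset_key (a joint): Travel of the reset key straight down, m: 0 = popped up (tripped), 0.008 = fully home. Over-centre: it resists with about 4 N at first, goes over at 0.004 and then stays down by itself; let go earlier it pops back up.
- main_rocker (a joint): Angle of the black V-shaped main rocker, rad: 0 = on (far end, the unit's +x, marked with a white bar, is down), 0.4 = off (near end, -x, marked with a white ring, is down). 55 mm long (x) and 33 mm wide (y), its pivot 81 mm above the unit's underside; no rim stands above it. It needs about 4 N on the raised end and snaps over past its middle, then stays.
- on_end (a point): Point on the top face of the rocker's on half (white bar), 20 mm from the pivot to the unit's +x side: where to press for on. It moves with the rocker: about 5.5 mm above the pivot's level when raised, 2.5 mm below it when pressed down.
- off_end (a point): Point on the top face of the rocker's off half (white ring), 20 mm from the pivot to the unit's -x side: where to press for off. It moves with the rocker in the same way.
- small_bottle: Bystander: reagent bottle with blue cap, 46 mm wide, 87 mm high, loose; origin at the centre of its underside.
- beaker: Bystander: empty clear beaker, 54 x 58 mm, 68 mm high, loose; origin at the centre of its underside.
- vial: Bystander: glass vial with green cap, 27 mm wide, 64 mm high, loose; origin at the centre of its underside.

How it is judged:
By the outcome, as a careful person would: the job done as asked, in the order asked, and still so for the second after the job is handed in, with the robot touching nothing.
It also fails if it takes over 46 s, if anything falls off the work surface, if the arm or the gripper's body presses on something with over 40 N, if the wrist force passes 120 N, or if a joint passes its speed limit or range.

ROBOT

A 6-joint arm with a two-finger parallel gripper is mounted at the origin on a cart in front of the work surface, level with it; the furniture and walls round the work are solid. World frame = base frame: x ahead of the robot, y to its left, z up, the work surface at z = 0. Lengths are in m, angles in degrees, forces in N, time in s.
With the tool pointing down it reaches from about 0.375 to 0.9 m from the base axis. Payload 3.1 kg.
Tool frame: the origin (TCP) lies at the very end of the fingers, on their centre line; the grasp point (between the pads) lies 19 mm behind it; z points along the fingers, y is the line along which they close (so a half turn about z gives the same grasp; the last joint's range is limited). The gripper opens to 87 mm and grips with 3 to 60 N. Pads are 19 mm wide; open, the fingers measure 117 mm over their backs; the gripper's body (75 mm by 190 mm) begins 51 mm behind the grasp point.
Start: joints at [-82.363, 30.224, 82.088, -0, 67.689, -10.227], TCP at [0.192, -0.595, 0.223] pointing down, gripper open.
Joint ranges: [-176.69, 176.69], [-43.24, 126.21], [12.49, 139.97], [-82, 262], [0, 151.66], [-163.58, 163.58]. Speed limits (degrees/s): [159.86, 159.86, 180, 180, 180, 180].

INTERFACE

Orientations are given as a 3x3 rotation matrix whose columns are the frame's x, y, z axes.
In Python, from rig import readout, cams, bot gives the robot as it stands.
- The arm moves only by the shell command python3 -m inch 'ROWS'. ROWS is JSON, a list of rows, each a list of 5 numbers: the shift along the world's x, y, z in cm, then the turn about the world's z in degrees, then the finger opening in cm, from 0 to 8.7. In form: [[dx, dy, dz, twist, fingers], ...]. A call has 1 to 10 rows; each row is the pose to reach, as a shift and turn from the pose commanded when the call began; what a row does not reach only later rows make up. A row lasts 1/12 s, in which the tool goes at most 41.7 mm and 7.16 degrees, less where a joint would pass 70% of its speed; a pose out of reach is approached as far as the arm can. A call with a gripper value outside its range is refused whole. The fingers move at their own pace and stop on an object; the grip force is fixed at half the most. Time passes only in rows, so rows that repeat a pose let the fingers close. It gives the time, the measured TCP pose, the force, the opening and the grip force at its end, in the units of the state.
- readout.read_state(): the state, without advancing time (a new reading comes with each control period).
- cams.capture(name): name is "side" or "top"; returns a dict with "image" (480x640x3 uint8, blue, green, red), "intrinsics" (3x3 intrinsics, pixels), "xyz" and "rotation" of the camera in the world. Camera axes: x right, y down, z forward; pixel columns grow to the right and rows downward; lengths in m; the calibration is good to about 2 mm. A picture is of the moment at which its call begins. There is no depth.
- bot.hand_in(): hands the job in; it is judged then, once.
The state is a dict: "time_s": time; "joint_positions": joint angles; "qvel": joint speeds; "tau": joint torques, N m; "position": TCP position; "tcp_rot": TCP orientation; "force": force on the tool from outside, world axes, zero at the start; "moment": the same for the moment, N m; "opening": opening from 0.0 (shut) to 1.0 (fully open); "grasp_force": force on a finger pad.
Only numpy, scipy, OpenCV 4.12 (cv2) and the standard library are available. Lean on these libraries where they do the work, as an engineer would, in place of code of your own. Each camera call takes 0.05 s, during which the arm holds its last target. There are 200 camera calls.

## Working session

There is one attempt and no reset: what is moved stays moved. The work goes in short steps, Python scripts to look and compute and a shell command to move; the robot and the scene stay as the last step left them, time stands still between calls to the robot, and variables do not carry over. Pictures are saved under pics/ and viewed, at most 10 in all, crops included, and the job is handed in when it is done.

```bash
mkdir -p pics; python3 - <<'E'
from rig import readout,cams
import cv2,numpy as np
for n in("side","top"):
    c=cams.capture(n);cv2.imwrite(f"pics/{n}0.png",c["image"]);np.savez(f"{n}0.npz",**{k:c[k] for k in c})
    print(n,c["intrinsics"],c["xyz"],c["rotation"])
s=readout.read_state();print(s)
E
```

```text
side [[481.00933275   0.         317.55509037]
 [  0.         481.00933275 239.68511335]
 [  0.           0.           1.        ]] [0.18167809 0.87080145 0.60730074] [[-0.87153154 -0.2818481   0.40124111]
 [-0.48980625  0.53856408 -0.68559359]
 [-0.0228608  -0.79404684 -0.60742654]]
top [[612.05076633   0.         320.14282356]
 [  0.         612.05076633 239.88161435]
 [  0.           0.           1.        ]] [0.35352646 0.26504963 0.92906049] [[ 0.02364841 -0.98020312  0.1965772 ]
 [-0.9993436  -0.01778029  0.03156316]
 [-0.02744311 -0.19719458 -0.97998019]]
{'time_s': 0.1, 'joint_positions': array([-8.23615730e+01,  3.02755844e+01,  8.21504330e+01, -1.95292453e-03,
        6.76916016e+01, -1.02294248e+01]), 'qvel': array([-0.00331166, -0.07426457, -0.15623842, -0.06959559,  0.11417027,
        0.09821418]), 'tau': array([-3.94259541e-04, -4.40986025e+01, -1.77149731e+01,  6.34996709e-02,
        5.33883681e-02, -4.27212092e-05]), 'position': array([ 0.19166796, -0.59416316,  0.22164095]), 'tcp_rot': array([[ 9.51762780e-01,  3.06834675e-01, -3.04119492e-04],
       [ 3.06834644e-01, -9.51760673e-01,  2.03042996e-03],
       [ 3.33557344e-04, -2.02580206e-03, -9.99997892e-01]]), 'force': array([-0.45142404, -0.58170664, -0.13450207]), 'moment': array([-0.01139791, -0.02610876, -0.00187032]), 'grasp_force': 0.0, 'opening': 1.0000917973978904}
```

View pics/top0.png

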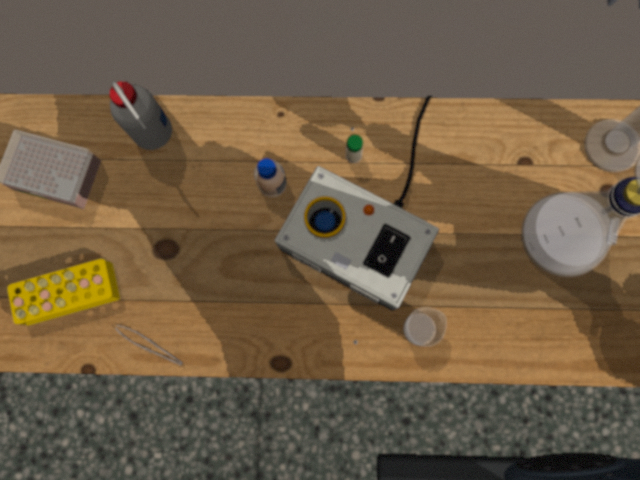

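View pics/side0.png

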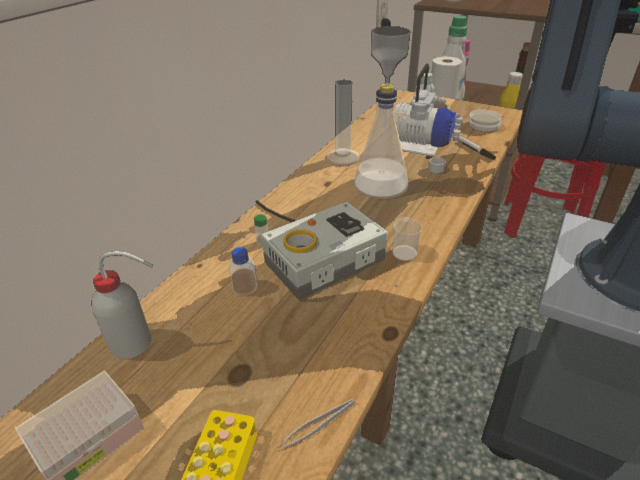

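```bash
cat > h.py <<'E'
import numpy as np,cv2
def load(n):
    return dict(np.load(n+".npz"))
def ray(c,p):
    d=c["rotation"]@np.linalg.inv(c["intrinsics"])@np.array([p[0],p[1],1.]);return c["xyz"],d/np.linalg.norm(d)
def plane(c,p,z):
    o,d=ray(c,p);return o+d*(z-o[2])/d[2]
def two(c1,p1,c2,p2):
    o1,d1=ray(c1,p1);o2,d2=ray(c2,p2)
    t=np.linalg.lstsq(np.c_[d1,-d2],o2-o1,rcond=None)[0]
    a,b=o1+d1*t[0],o2+d2*t[1];return (a+b)/2,np.linalg.norm(a-b)
def yellow(c,box):
    x0,y0,x1,y1=box;h=cv2.cvtColor(c["image"],cv2.COLOR_BGR2HSV)
    m=cv2.inRange(h,(18,150,90),(36,255,255));k=np.zeros_like(m);k[y0:y1,x0:x1]=m[y0:y1,x0:x1]
    cs=cv2.findContours(k,cv2.RETR_EXTERNAL,cv2.CHAIN_APPROX_NONE)[0]
    return cv2.fitEllipse(cv2.convexHull(np.vstack(cs)))
E
python3 - <<'E'
from h import *
np.set_printoptions(precision=4,suppress=True)
t=load("top0");s=load("side0")
e=yellow(t,(295,185,355,245));f=yellow(s,(275,222,325,258));print(e,f)
print("well",plane(t,e[0],.079),plane(s,f[0],.079),two(t,e[0],s,f[0]))
x=t["image"][215:285,355:420];m=cv2.inRange(x,(0,0,0),(60,60,60))
cs=max(cv2.findContours(m,cv2.RETR_EXTERNAL,cv2.CHAIN_APPROX_NONE)[0],key=cv2.contourArea)
r=cv2.minAreaRect(cs);pc=(r[0][0]+355,r[0][1]+215);print(r,pc,"rocker",plane(t,pc,.081))
for n,p in(("ring",(382,259)),("bar",(392,240))):print(n,plane(t,p,.081))
for p in((321,170),(436,233),(398,305),(277,240)):print("corner",plane(t,p,.072))
print("flask",plane(t,(568,235),0),two(t,(633,195),s,(387,90)))
print("bottlecap",two(t,(267,167),s,(240,256)),"vial",two(t,(355,142),s,(260,221)),"beaker",plane(t,(420,328),.0))
for n,c,b in(("t",t,(270,160,450,310)),("s",s,(225,190,425,300))):
    x=c["image"][b[1]:b[3],b[0]:b[2]];cv2.imwrite(f"pics/{n}c.png",cv2.resize(x,None,fx=4,fy=4,interpolation=2))
E
```

```text
((324.49066162109375, 216.6941680908203), (40.415283203125, 40.75053787231445), 91.77423858642578) ((299.7259521484375, 240.67530822753906), (23.159154891967773, 33.41212463378906), 87.31017303466797)
well [0.5579 0.287  0.079 ] [0.5578 0.292  0.079 ] (array([0.5597, 0.2875, 0.0749]), np.float64(0.001743683676493987))
((31.26486587524414, 35.11081314086914), (29.78885269165039, 46.112937927246094), 27.89727020263672) (386.26486587524414, 250.11081314086914) rocker [0.5107 0.1991 0.081 ]
ring [0.4979 0.205  0.081 ]
bar [0.5253 0.1911 0.081 ]
corner [0.6297 0.2939 0.072 ]
corner [0.5384 0.1278 0.072 ]
corner [0.4348 0.1819 0.072 ]
corner [0.5242 0.3544 0.072 ]
flask [ 0.5544 -0.0852  0.    ] (array([ 0.5524, -0.0731,  0.2358]), np.float64(0.0005875673117063694))
bottlecap (array([0.6323, 0.3729, 0.0736]), np.float64(0.0005125630847234974)) vial (array([0.6809, 0.2443, 0.0524]), np.float64(0.00023791877576366448)) beaker [0.4079 0.1421 0.    ]
```

View pics/tc.png

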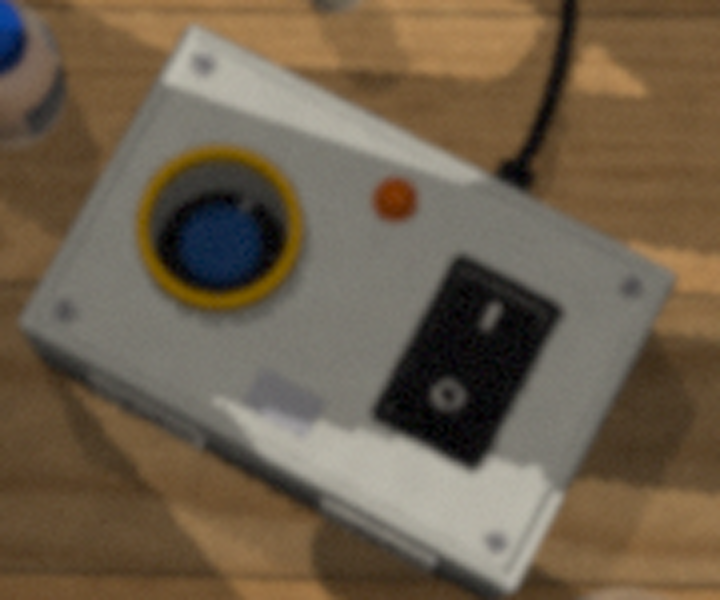

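The top crop shows the unit yawed about -28°. The collar is at about (325,217), the rocker at (386,250), the ring at (382,259) and the bar at (392,239). I'll approach high to clear the flask.

```bash
python3 -m inch '[[0,0,4,7,0],[0,0,8,14,0],[0,0,10,21,0],[2,4,10,28,0],[4,7,10,35,0],[5.5,10.5,10,42,0],[7,14,10,49,0],[8.5,17.5,10,56,0],[10,21,10,63,0],[11.5,24,10,70,0]]'
```

```text
time_s: 0.93
position: [0.3068, -0.3519, 0.3221]
tcp_rot: [[0.031, 1.0, -0.001], [1.0, -0.031, 0.002], [0.002, -0.001, -1.0]]
force: [0.2, -0.2, 0.4]
opening: 0.324
grasp_force: 0.0
```

```bash
python3 -m inch '[[1.5,3.5,0,7,0],[3,7,0,14,0],[5,10.5,0,21,0],[6.5,14,0,28,0],[8,17.5,0,35,0],[9.5,21,0,42,0],[10.5,25,0,49,0],[11.5,29,0,56,0],[12.5,33,0,63,0],[13,36,0,63.8,0]]' && python3 -m inch '[[1,4,0,0,0],[2,8,0,0,0],[3,12,0,0,0],[4,16,0,0,0],[5,19.8,-3,0,0],[5,19.8,-7,0,0],[5,19.8,-11,0,0],[5,19.8,-15,0,0],[5,19.8,-18,0,0],[5,19.8,-18,0,0]]'; python3 - <<'E'
from rig import cams
from h import *
for n in("side","top"):
    c=cams.capture(n);np.savez(n+"1.npz",**c)
    b=(200,150,440,330)
    if n=="top":b=(270,150,450,310)
    cv2.imwrite(f"pics/{n}1.png",cv2.resize(c["image"][b[1]:b[3],b[0]:b[2]],None,fx=3,fy=3,interpolation=2))
E
```

```text
time_s: 1.77
position: [0.4368, 0.0081, 0.3224]
tcp_rot: [[-0.883, 0.469, 0.0], [0.469, 0.883, 0.001], [0.0, 0.001, -1.0]]
force: [0.0, -0.1, -0.4]
opening: 0.003
grasp_force: 0.0
time_s: 2.6
position: [0.4815, 0.2023, 0.1365]
tcp_rot: [[-0.88, 0.474, -0.014], [0.474, 0.88, -0.003], [0.011, -0.009, -1.0]]
force: [-0.3, 0.5, -0.1]
opening: 0.003
grasp_force: 0.0
```

View pics/side1.png

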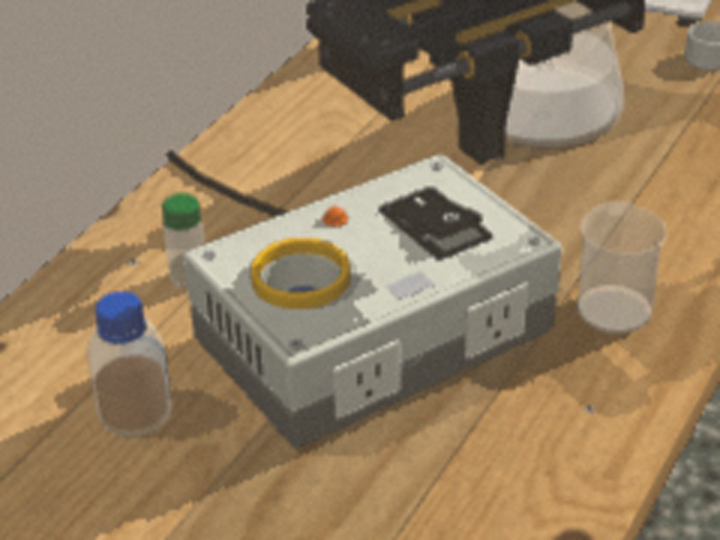

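View pics/top1.png

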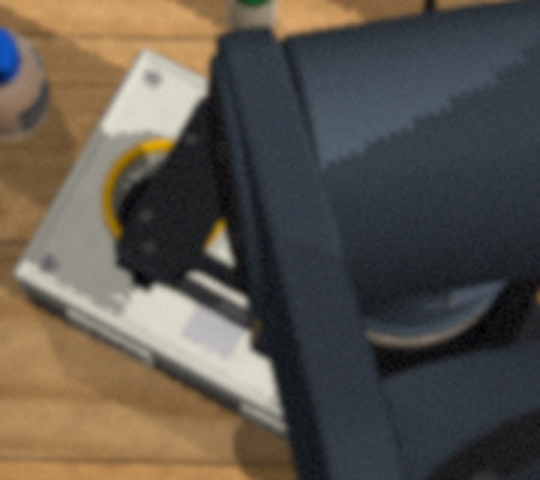

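The side crop shows the closed fingertip at about crop (487,158), i.e. full-frame (362,203). The rocker's near half is raised at about crop (455,240). The top view is blocked by the arm.

```bash
python3 -m inch '[[0,0,0,0,0],[0,0,0,0,0]]'; python3 - <<'E'
from h import *
s=load("side1")
print(plane(s,(200+487/3,150+157/3),.138), plane(s,(200+450/3,150+216/3),.084),plane(s,(200+419/3,150+202/3),.079))
E
```

```text
time_s: 2.87
position: [0.4887, 0.2035, 0.145]
tcp_rot: [[-0.88, 0.475, 0.005], [0.475, 0.88, 0.001], [-0.004, 0.003, -1.0]]
force: [0.2, 0.2, 0.4]
opening: 0.007
grasp_force: 0.0
[0.47461455 0.20867594 0.138     ] [0.50012905 0.20429602 0.084     ] [0.52761359 0.19317682 0.079     ]
```

```bash
python3 -m inch '[[0.3,0.3,-2.5,0,0],[0.3,0.3,-4.5,0,0],[0.3,0.3,-5,0,0],[0.3,0.3,-5,0,0],[0.3,0.3,-5,0,0]]';python3 -m inch '[[0,0,-0.5,0,0],[0,0,-0.8,0,0],[0,0,-1,0,0],[0,0,-1.2,0,0],[0,0,-1.4,0,0],[0,0,-1.4,0,0],[0,0,-1.4,0,0]]'
```

```text
time_s: 3.28
position: [0.4907, 0.2063, 0.0939]
tcp_rot: [[-0.88, 0.475, 0.002], [0.475, 0.88, 0.0], [-0.002, 0.001, -1.0]]
force: [1.6, -0.3, 1.1]
opening: 0.006
grasp_force: 0.0
time_s: 3.87
position: [0.49, 0.2061, 0.0798]
tcp_rot: [[-0.88, 0.474, 0.001], [0.474, 0.88, -0.0], [-0.001, 0.0, -1.0]]
force: [-2.2, -0.5, 10.2]
opening: 0.006
grasp_force: 5.2
```

```bash
python3 -m inch '[[0,0,2,0,0],[0,0,5,0,0],[0,0,7,0,0],[0,0,7,0,0],[0,0,7,0,0]]'; python3 - <<'E'
from rig import cams
from h import *
c=cams.capture("side");np.savez("side2.npz",**c)
cv2.imwrite("pics/side2.png",cv2.resize(c["image"][180:300,240:400],None,fx=4,fy=4,interpolation=2))
e=yellow(c,(275,222,325,258));print(e[0])
E
```

```text
time_s: 4.28
position: [0.4904, 0.2062, 0.1495]
tcp_rot: [[-0.88, 0.475, 0.003], [0.475, 0.88, 0.0], [-0.002, 0.002, -1.0]]
force: [0.1, 0.0, -1.2]
opening: 0.004
grasp_force: 0.0
(299.8192443847656, 240.615966796875)
```

View pics/side2.png

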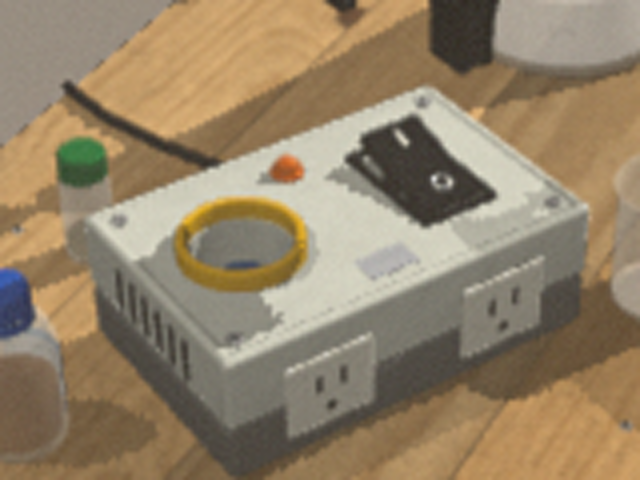

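The rocker is now off: the far bar end is raised and the ring end is down. The unit hasn't moved. Next is the well.

```bash
python3 -m inch '[[2.2,2.7,0,0,0],[4.4,5.4,0,0,0],[6.6,8.1,0,0,0],[6.6,8.1,0,0,0],[6.6,8.1,0,0,0],[6.6,8.1,-2,0,0],[6.6,8.1,-4,0,0],[6.6,8.1,-5,0,0],[6.6,8.1,-5.5,0,0],[6.6,8.1,-5.5,0,0]]'; python3 - <<'E'
from rig import cams
from h import *
c=cams.capture("side");np.savez("side3.npz",**c)
cv2.imwrite("pics/side3.png",cv2.resize(c["image"][180:300,240:400],None,fx=4,fy=4,interpolation=2))
E
```

```text
time_s: 5.17
position: [0.554, 0.2861, 0.0917]
tcp_rot: [[-0.88, 0.475, -0.005], [0.475, 0.88, -0.001], [0.003, -0.003, -1.0]]
force: [-0.5, -0.6, 0.3]
opening: 0.007
grasp_force: 0.0
```

View pics/side3.png

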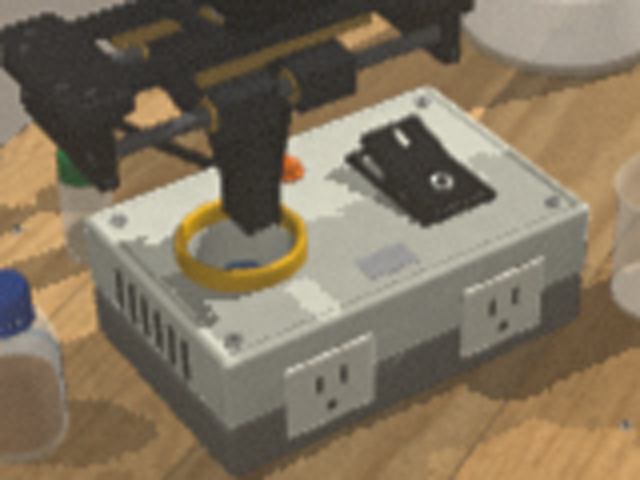

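```bash
python3 - <<'E'
from h import *
from rig import readout
s=load("side3");print(plane(s,(240+252/4,180+217/4),.0915),plane(s,(299.8,240.6),.079),readout.read_state()["position"])
def pr(p):
    q=s["intrinsics"]@s["rotation"].T@(np.array(p)-s["xyz"]);return ((q[:2]/q[2])-[240,180])*4
print(pr([.554,.286,.0915]))
for a in(-1,1):
  for b in(-1,1):print(a,b,pr(np.array([.5555,.287,.0915])+a*.0095*np.array([.88,-.475,0])+b*.015*np.array([.475,.88,0])))
E
```

```text
[0.55340744 0.28675058 0.0915    ] [0.55775257 0.29176689 0.079     ] [0.55497903 0.28650201 0.09288563]
[251.71922401 215.74629159]
-1 -1 [287.25238529 215.29466792]
-1 1 [229.59782861 238.02108605]
1 -1 [265.29869839 194.61826724]
1 1 [208.19020581 216.70901414]
```

```bash
python3 -m inch '[[0.2,0.25,0,0,0],[0.2,0.25,-0.5,0,0],[0.2,0.25,-1.2,0,0],[0.2,0.25,-2,0,0],[0.2,0.25,-2.7,0,0],[0.2,0.25,-2.7,0,0],[0.2,0.25,-2.7,0,0]]'
```

```text
time_s: 5.8
position: [0.5571, 0.2895, 0.0656]
tcp_rot: [[-0.88, 0.475, -0.002], [0.475, 0.88, -0.001], [0.001, -0.001, -1.0]]
force: [-0.2, -0.2, 0.2]
opening: 0.004
grasp_force: 0.0
```

Inside the well with no side contact; press down.

```bash
python3 -m inch '[[0,0,-0.4,0,0],[0,0,-0.7,0,0],[0,0,-1,0,0],[0,0,-1.2,0,0],[0,0,-1.4,0,0],[0,0,-1.6,0,0],[0,0,-1.75,0,0],[0,0,-1.75,0,0],[0,0,-1.75,0,0]]'
```

```text
time_s: 6.55
position: [0.5577, 0.2896, 0.0488]
tcp_rot: [[-0.88, 0.475, -0.0], [0.475, 0.88, -0.0], [0.0, -0.0, -1.0]]
force: [1.0, -1.0, -1.1]
opening: 0.008
grasp_force: 0.0
```

```bash
python3 -m inch '[[0,0,-0.1,0,0],[0,0,-0.2,0,0],[0,0,-0.2,0,0],[0,0,-0.2,0,0]]'
```

```text
time_s: 6.88
position: [0.5578, 0.2897, 0.0484]
tcp_rot: [[-0.88, 0.475, 0.0], [0.475, 0.88, 0.0], [-0.0, 0.0, -1.0]]
force: [-2.1, -1.1, 7.0]
opening: 0.003
grasp_force: 3.7
```

```bash
python3 -m inch '[[0,0,2,0,0],[0,0,5,0,0],[0,0,8,0,0],[0,0,9.5,0,0],[-1,-3.5,9.5,0,0],[-2,-7,9.5,0,0],[-2.9,-10.1,9.5,0,0],[-2.9,-10.1,9.5,0,0],[-2.9,-10.1,9.5,0,0]]'; python3 - <<'E'
from rig import cams
from h import *
c=cams.capture("side");np.savez("side4.npz",**c)
for d in(load("side2"),c):
    x=d["image"][228:252,285:317].astype(int);print((x[...,0]>x[...,2]+25).sum(),yellow(d,(275,222,325,258))[0])
cv2.imwrite("pics/side4.png",cv2.resize(c["image"][180:300,240:400],None,fx=4,fy=4,interpolation=2))
E
```

```text
time_s: 7.63
position: [0.5284, 0.1874, 0.1423]
tcp_rot: [[-0.879, 0.477, -0.0], [0.477, 0.879, 0.0], [0.0, 0.0, -1.0]]
force: [0.4, -0.8, -0.6]
opening: 0.005
grasp_force: 0.0
0 (299.8192443847656, 240.615966796875)
0 (299.8163757324219, 240.61785888671875)
```

View pics/side4.png

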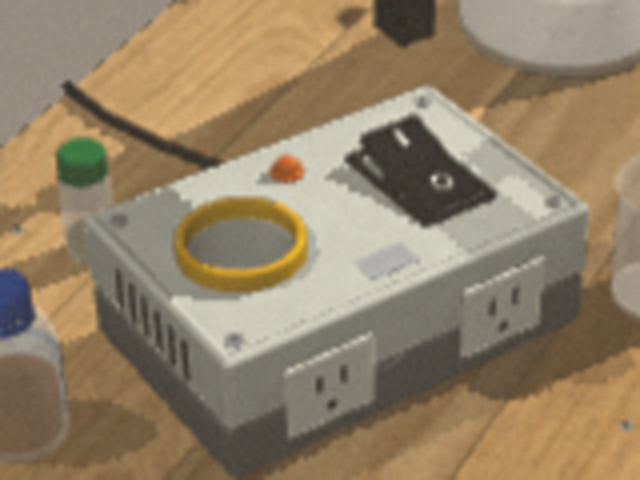

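The blue key has dropped out of sight, so it stays down, and the unit hasn't moved. Now press on.

```bash
python3 -m inch '[[0,0,-2,0,0],[0,0,-4,0,0],[0,0,-4.9,0,0],[0,0,-4.9,0,0],[0,0,-4.9,0,0]]';python3 -m inch '[[0,0,-0.5,0,0],[0,0,-0.8,0,0],[0,0,-1,0,0],[0,0,-1.2,0,0],[0,0,-1.4,0,0],[0,0,-1.4,0,0],[0,0,-1.4,0,0]]'
```

```text
time_s: 8.1
position: [0.5288, 0.1895, 0.0926]
tcp_rot: [[-0.881, 0.474, -0.001], [0.474, 0.881, 0.0], [0.001, -0.0, -1.0]]
force: [0.7, -0.3, 1.0]
opening: 0.01
grasp_force: 0.0
time_s: 8.68
position: [0.5288, 0.1888, 0.0805]
tcp_rot: [[-0.88, 0.475, 0.001], [0.475, 0.88, 0.0], [-0.0, 0.001, -1.0]]
force: [-2.0, -0.2, 10.5]
opening: 0.007
grasp_force: 4.8
```

```bash
python3 -m inch '[[0,0,3,0,0],[0,0,7,0,0],[0,0,11,0,0],[0,0,15,0,0],[0,0,19,0,0],[0,0,23,0,0],[-2.5,-4,24,0,0],[-5,-8,24,0,0],[-7,-12,24,0,0],[-9,-16,24,0,0]]' && python3 -m inch '[[-1,-4,0,0,0],[-2,-8,0,0,0],[-3,-12,0,0,0],[-4,-16,0,0,0],[-4,-16,0,0,0],[-4,-16,0,0,0]]'; python3 - <<'E'
from rig import cams
from h import *
t=cams.capture("top");s=cams.capture("side");a=load("top0")
print(yellow(t,(295,185,355,245))[0],yellow(s,(275,222,325,258))[0])
x=np.vstack([t["image"][160:310,270:450],s["image"][180:330,230:410]]);
x=np.hstack([t["image"][120:360,240:460],s["image"][180:420,220:440]])
cv2.imwrite("pics/fin.png",cv2.resize(x,(792,432),interpolation=2))
E
```

```text
time_s: 9.52
position: [0.4451, 0.044, 0.3193]
tcp_rot: [[-0.881, 0.473, 0.0], [0.473, 0.881, -0.0], [-0.0, -0.0, -1.0]]
force: [0.5, -1.3, -0.3]
opening: 0.004
grasp_force: 0.0
time_s: 10.02
position: [0.406, -0.1171, 0.3189]
tcp_rot: [[-0.877, 0.48, -0.0], [0.48, 0.877, 0.001], [0.001, 0.0, -1.0]]
force: [1.4, 0.8, 0.0]
opening: 0.006
grasp_force: 0.0
(324.3668518066406, 216.50335693359375) (299.72503662109375, 240.3757781982422)
```

View pics/fin.png

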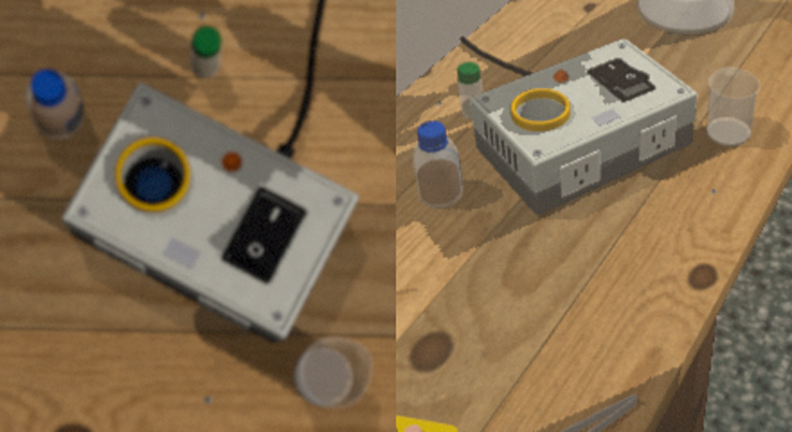

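The pictures show the rocker on (near end raised again), the key down and hidden in shadow, and everything else in place.

```bash
python3 -c "
from rig import bot
print(bot.hand_in())"
```

```text
the job is handed in; nothing more can be done
None
```

I pressed the rocker to off, pressed the blue key fully home where it stayed down, then pressed the rocker back to on; the last pictures show the unit, bottle, beaker and vial unmoved, and I handed the job in at about 10 s on the robot's clock (no verdict was returned).

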